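Fetch the hand stamp from the covered stamp case

ROBOT

A 7-joint arm with a two-finger parallel gripper is mounted at the origin on the work surface. World frame = base frame: x ahead of the robot, y to its left, z up, the work surface at z = 0. Lengths are in m, angles in rad, forces in N, time in s.
With the tool pointing down it reaches from about 0.4 to 0.85 m from the base axis. Payload 4.4 kg.
Tool frame: the origin (TCP) lies where the fingers leave the gripper's body, on its centre line; the fingertips stand ahead of it and the grasp point (between the pads) lies 78 mm ahead of it (robot.tip_reach is the z of the fingertips in the tool frame, in m); z points along the fingers, y is the line along which they close (so a half turn about z gives the same grasp; the last joint's range is limited). The gripper opens to 94 mm and grips with 3 to 60 N. Pads are 16 mm wide; open, the fingers measure 119 mm over their backs; the gripper's body (75 mm by 177 mm) begins 78 mm behind the grasp point.
Start: joints at [-1.331, 0.628, 0.038, 1.517, -0.027, 0.996, -0.02], TCP at [0.196, 0.62, 0.303] pointing down, gripper open.
Joint ranges: [-3.06, 3.06], [-0.37, 2.12], [-1.25, 1.32], [0.18, 2.47], [-1.1, 4.24], [0.23, 1.98], [-2.94, 2.94]. Speed limits (rad/s): [2.57, 2.57, 3.14, 3.14, 3.14, 3.14, 3.14].

INTERFACE

Orientations are given as a rotation vector (axis times angle).
In Python, from rig import robot gives the robot as it stands. The module is installed in compiled form; this text tells all that it offers.
- The arm moves only by the tool send_rows, never from a script. Its argument "series" is a list of rows, each a list of 3 entries, a list of its own where there are three numbers: the shift along the tool's x, y, z in mm, then the turn, a rotation vector about the tool's x, y, z in degrees, then the gripper's target within -1 to 1 (shut at 1, half-way at 0, fully open at -1). A call has exactly 5 rows; each row shifts and turns the commanded pose from where the row before left it, along the tool's axes as they then stand; what a row does not reach is not made up. A row lasts 1/10 s, in which the tool goes at most 50 mm and 8.59 degrees, less where a joint would pass 70% of its speed; a pose out of reach is approached as far as the arm can. A call with a gripper value outside its range is refused whole. The fingers move at their own pace and stop on an object; "newtons" is the grip in N (left out, the last holds). Time passes only in rows, so rows that do not move let the fingers close, or fill a call up. It gives the time, the measured TCP pose, the force, the opening and the grip force at its end, in the units of the state.
- robot.get_obs(): the state, without advancing time (a new reading comes with each control period).
- robot.read_camera(name): name is "scene" or "top" or "wrist"; returns the picture (480x640x3 uint8, red, green, blue); there is no depth.
- robot.get_calibration(name): a dict with "fovy" (degrees; the focal length in pixels is half the picture's height over the tangent of half this angle, whatever the lens; pixels are square), "cx", "cy" (the principal point, pixels), "cam_to_world" (4x4, takes a point from camera to world coordinates); the wrist camera has in their place "T_tool_cam" (4x4, takes a point from camera to tool coordinates, whose origin is the TCP and whose axes are the flange's). Camera axes: x right, y down, z forward; pixel columns grow to the right and rows downward; lengths in m; the calibration is good to about 2 mm. A picture is of the moment at which its call begins: read the wrist's pose just before it. get_calibration takes no time and is no camera call.
- robot.close_job(): hands the job in; it is judged then, once.
The state is a dict: "time_s": time; "joint_positions": joint angles; "qd": joint speeds; "effort": joint torques, N m; "ee_pos": TCP position; "ee_rot": TCP orientation; "force": force on the tool from outside, world axes, zero at the start; "ft_torque": the same for the moment, N m; "grip_width": opening from 0.0 (shut) to 1.0 (fully open); "finger_force": force on a finger pad.
Only numpy, scipy, OpenCV 4.12 (cv2) and the standard library are available. Lean on these libraries where they do the work, as an engineer would, in place of code of your own. Each camera call takes 0.05 s, during which the arm holds its last target. There are 200 camera calls.

TASK

Slide the loose plywood cover of the sloping stamp case along its channel, all the way off the three pockets, and leave it lying in the channel. Take out the one block with a raised grip (the hand stamp) and set it down gently, rubber face down, in the middle of the proofing board with its long side along the board's long side. Leave the two plain blanks in their pockets and the other things on the table where they are.

Things in the scene. Friction and masses are not known exactly. Their poses are not given: they have to be found in the camera images.
- case: Fixed pale wooden case, 356 mm wide (y), 105 mm deep; its top deck slopes 25 degrees up and away from the robot. Origin on the table, 85 mm straight below the deck's centre; x level, towards the high edge, y left along the deck, z up. Up-slope is (cos25, 0, sin25), the deck normal (-sin25, 0, cos25). Left half: three pockets; right half: bare deck level with the pocket rims.
- deck (a point): Deck centre, on the surface the cover slides on; axes as the case's (level, not tilted). Lips 10 mm high along the low and high edges form a channel 100 mm wide; 10 mm end stops close it at y = +-172 mm.
- pocket_mid (a point): Centre of the middle pocket's mouth, in the deck plane, y = +89 mm of the case; the other two mouths are centred 52 mm to either side (y = +37 and +141 mm). Pockets are sunk square to the deck, each 76 mm up-slope x 46 mm along y x 48 mm deep.
- cover: Loose plywood plate 96 mm up-slope (x) x 164 mm (y) x 6 mm, flat on the deck between the lips, hiding all pockets at the start. Central round knob 22 mm wide, 28 mm tall. About 160 g. Origin: centre of the underside; z is the deck normal. Slides to the right (-y) until the end stop, centre at y = -90 mm of the case; all pockets are open once its centre is beyond y = -68 mm.
- stamp: Loose hand stamp, about 80 g: base 70 (x) x 40 (y) x 16 mm (lowest 4 mm black rubber, rest brown wood), on its centre a grip rib 20 (x) x 32 (y) x 28 mm; 44 mm tall. Origin: centre of the rubber face, z towards the rib. Starts in any pocket on its floor, square to the deck, x up-slope, rib top 4 mm below the rim, a 25 to 31 mm gap beside the rib to the low and high pocket walls.
- blank1: Loose plain brown wooden block 70 x 40 x 16 mm, without a grip, in another pocket. Origin: centre of the underside. To be left there.
- blank2: The other plain block, same as blank1, in the remaining pocket. To be left there.
- board: Fixed proofing board: brown card slab 170 (x) x 120 (y) x 12 mm lying on the table, with a white sheet on top. Origin: centre of the underside; its long side is x.
- brush_jar: Bystander: glass jar, 72 mm in diameter, 100 mm high, with brushes up to about 225 mm. Origin: centre of the underside.
- ink_jar: Bystander: closed jar 68 mm in diameter, 75 mm high. Origin: centre of the underside.
There are look-alikes about, which are no part of the job. Of the things like the cover, leave any that is yellow; of the rest the larger one is meant.

How it is judged:
On the way, in this order (a step that is already met when the one before it is completed fails the run):
1. the cover is slid right off the three pockets, still lying in its channel (y of cover in the frame of case below -0.066 m and z of cover in the frame of case between 0.077 and 0.093 m), for 0.2 s.
2. the stamp is lifted clear of its pocket in the fingers (z of stamp in the frame of case above 0.1 m and contact force between the fingers and stamp above 0.3 N), for 0.1 s.
At the end, for the whole second after the job is handed in: The stamp stands at rest on the board, rubber down, upright within 6 degrees, within 25 mm of the board's centre, long side within 15 degrees of the board's; the cover lies at rest in its channel (height within 8 mm), off all pockets (centre beyond y = -66 mm of the case) (all of step 1 and horizontal distance between stamp and board below 0.025 m and z of stamp in the frame of board between 0.009 and 0.016 m and angle between stamp's own z axis and vertical below 0.1 rad and angle between the x axis of stamp and the x axis of board, either way round below 0.26 rad and linear speed of each of stamp, cover below 0.02 m/s); the robot touches nothing.
It fails at once if the cover is lifted off instead of slid (more than 20 mm), or falls off the case (z of cover in the frame of case above 0.105 m or z of cover in the frame of case below 0.065 m).
It fails at once if the stamp is dropped (falls freely by more than about 12 mm) (linear speed of stamp above 0.5 m/s and contact force between the fingers and stamp below 0.05 N).
It fails at once if a plain blank is moved by more than 30 mm (distance of any of blank1, blank2 from where it was at the start of the episode above 0.03 m).
It fails at once if the brush jar or ink jar is moved by more than 30 mm (distance of any of brush_jar, ink_jar from where it was at the start of the episode above 0.03 m).
It also fails if it takes over 54 s, if anything falls off the work surface, if the arm or the gripper's body presses on something with over 40 N, if the wrist force passes 120 N, or if a joint passes its speed limit or range.

## Working session

There is one attempt and no reset: what is moved stays moved. The work goes in short steps, Python scripts to look and compute and a tool call to move; the robot and the scene stay as the last step left them, time stands still between calls to the robot, and variables do not carry over. Pictures are saved under pics/ and viewed, at most 10 in all, crops included, and the job is handed in when it is done.

Besides the shell and the picture viewer there is one more tool, called after "Request:" as name(argument=value, ...), one argument or row to a line, values as JSON. send_rows: Moves the arm, as the interface text tells. Its arguments: {"type":"object","properties":{"series":{"type":"array"},"newtons":{"type":"number"}},"required":["series"]}

```bash
mkdir -p pics; python3 - <<'E'
from rig import robot
import cv2,numpy as np
np.set_printoptions(precision=4,suppress=True)
print(robot.get_obs(), robot.tip_reach)
for n in("scene","top"):
    im=robot.read_camera(n); cv2.imwrite(f"pics/{n}0.png",im[:,:,::-1]); print(n,robot.get_calibration(n))
print(robot.get_calibration("wrist"))
E
```

```text
{'time_s': 0.0, 'joint_positions': array([-1.3308,  0.6293,  0.0384,  1.5184, -0.027 ,  0.9963, -0.02  ]), 'qd': array([ 0.0004,  0.0001, -0.0024, -0.0012,  0.0008,  0.0002,  0.0006]), 'effort': array([ -0.002 , -54.9718,   1.1441, -18.6633,  -0.052 ,   0.0238,
         0.0001]), 'ee_pos': array([0.1955, 0.6194, 0.3018]), 'ee_rot': array([-0.4785, -3.1047,  0.0029]), 'force': array([-0.1552,  0.1627,  0.4243]), 'ft_torque': array([-0.0173, -0.0365,  0.0253]), 'finger_force': 0.0, 'grip_width': 0.9994989442835716} 0.0972
scene {'fovy': 54.41997779395938, 'cx': 322.110273665845, 'cy': 238.43804772142144, 'cam_to_world': array([[ 0.4969,  0.6443, -0.5814,  1.227 ],
       [ 0.8678, -0.3629,  0.3396, -0.4039],
       [ 0.0078, -0.6732, -0.7394,  0.8643],
       [ 0.    ,  0.    ,  0.    ,  1.    ]])}
top {'fovy': 49.218075002828364, 'cx': 316.04520551317114, 'cy': 244.82351606718095, 'cam_to_world': array([[-0.0343, -0.9787,  0.2025,  0.3575],
       [-0.9994,  0.0339, -0.0051, -0.0299],
       [-0.0019, -0.2026, -0.9793,  1.3405],
       [ 0.    ,  0.    ,  0.    ,  1.    ]])}
{'fovy': 68.83207278128329, 'cx': 322.97781265614896, 'cy': 237.2706942488027, 'T_tool_cam': array([[-0.0014, -0.9595, -0.2817,  0.0825],
       [ 1.    , -0.001 , -0.0017,  0.0001],
       [ 0.0013, -0.2817,  0.9595, -0.0822],
       [ 0.    ,  0.    ,  0.    ,  1.    ]])}
```

View pics/top0.png

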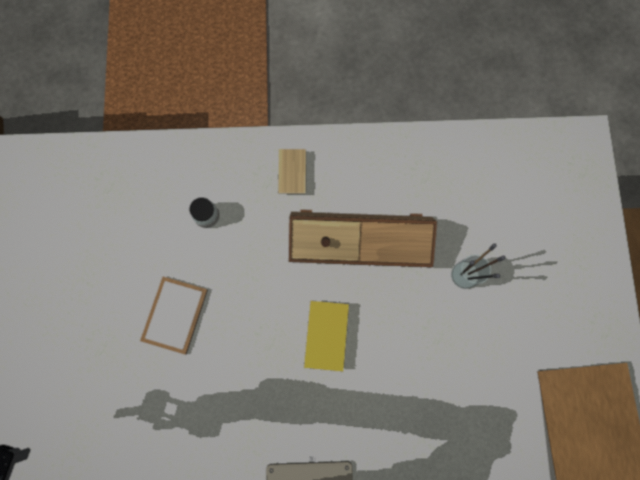

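View pics/scene0.png

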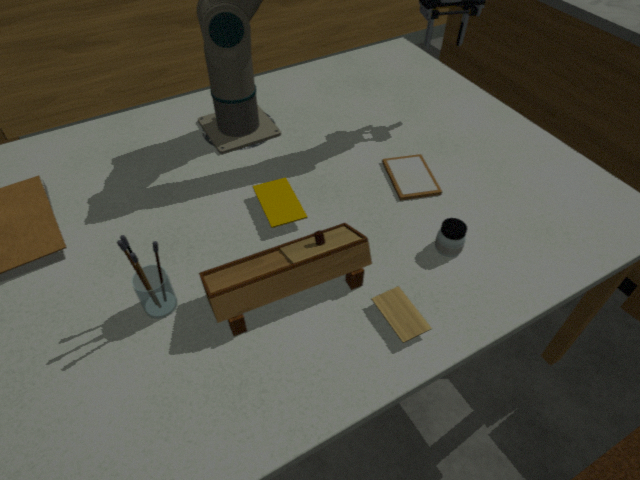

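The top view shows the case at (289–436, 212–266), the cover's knob at about (326,241), the board at (142–208, 278–352), the ink jar at (204,212) and the brush jar at (466,272). The yellow plate and the small plate at (292,171) are decoys. I'll enlarge the case and board for corners.

```bash
python3 - <<'E'
import cv2,numpy as np
a=cv2.imread("pics/top0.png")
c=cv2.resize(a[200:280,280:440],None,fx=5,fy=5,interpolation=cv2.INTER_CUBIC)[:370]
b=cv2.resize(a[270:360,135:215],None,fx=2.5,fy=2.5,interpolation=cv2.INTER_CUBIC)
o=np.zeros((600,800,3),np.uint8);o[:370]=c;o[373:598,:200]=b
cv2.imwrite("pics/crop0.png",o)
E
```

```text
(no output)
```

View pics/crop0.png

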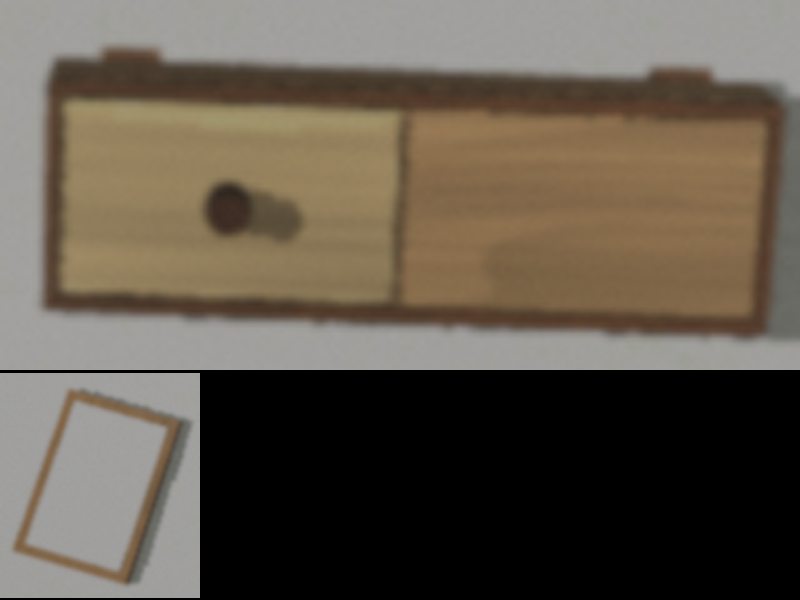

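The crop shows the case's lip corners at (45,307), (767,333), (780,105) and (52,85), the knob top at (228,208), and board corners at (72,390), (183,420), (128,582) and (15,549). These are crop pixels.

```bash
cat > h.py <<'E'
import numpy as np
from scipy.optimize import least_squares
from scipy.spatial.transform import Rotation as R
np.set_printoptions(precision=4,suppress=True)
def proj(P,c,T=None,h=480):
    T=c["cam_to_world"] if T is None else T
    f=h/2/np.tan(np.radians(c["fovy"]/2)); q=(np.asarray(P)-T[:3,3])@T[:3,:3]
    return np.c_[f*q[:,0]/q[:,2]+c["cx"],f*q[:,1]/q[:,2]+c["cy"]]
def ray(uv,c,z,T=None,h=480):
    T=c["cam_to_world"] if T is None else T
    f=h/2/np.tan(np.radians(c["fovy"]/2)); uv=np.atleast_2d(uv)
    d=np.c_[(uv[:,0]-c["cx"])/f,(uv[:,1]-c["cy"])/f,np.ones(len(uv))]@T[:3,:3].T
    return T[:3,3]+d*((z-T[2,3])/d[:,2])[:,None]
A=np.radians(25);U=np.array([np.cos(A),0,np.sin(A)]);N=np.array([-np.sin(A),0,np.cos(A)])
def casep(s,y,n): return np.array([0,0,.085])+s*U+np.array([0,y,0])+n*N
def world(p,x,y,yaw): return R.from_euler('z',yaw).apply(p)+[x,y,0]
E
python3 - <<'E'
from h import *; from rig import robot
c=robot.get_calibration("top")
uv=np.array([[45,307],[767,333],[780,105],[52,85],[228,208]])/5+[280,200]
def res(p):
    s,yk=p[3],p[4]
    P=[casep(-s,.178,.01),casep(-s,-.178,.01),casep(s,-.178,.01),casep(s,.178,.01),casep(0,yk,.034)]
    return (proj(world(np.array(P),*p[:3]),c)-uv).ravel()
r=least_squares(res,[.63,0,0,.055,.09]);print("case x y yaw s yk",r.x,"\n",r.fun)
b=ray(np.array([[72,390],[183,420],[128,582],[15,549]])/2.5+[135,120.8],c,.012)
print(b,b.mean(0),np.linalg.norm(np.roll(b,-1,0)-b,axis=1))
d=(b[0]-b[3])+(b[1]-b[2]);print("board yaw",np.degrees(np.arctan2(d[1],d[0])))
print("ink",ray([204,207],c,.075),"brush",ray([466,272],c,.1))
w=lambda *a:world(casep(*a),*r.x[:3])
print("knobtop",w(0,r.x[4],.034),"deck",w(0,0,0),"pockets",w(0,.037,0),w(0,.089,0),w(0,.141,0))
E
```

```text
case x y yaw s yk [ 0.6239 -0.1489 -0.068   0.0561  0.0889] 
 [-0.4204 -0.0654  0.1207 -0.4968  1.3182  0.1536 -0.9989 -0.6029 -0.0296
  0.9093]
[[0.5622 0.3553 0.012 ]
 [0.5275 0.2415 0.012 ]
 [0.3677 0.2949 0.012 ]
 [0.4038 0.4082 0.012 ]] [0.4653 0.325  0.012 ] [0.119  0.1685 0.119  0.167 ]
board yaw -18.491777358369806
ink [[0.7256 0.2406 0.075 ]] brush [[ 0.5353 -0.3924  0.1   ]]
knobtop [ 0.6156 -0.0592  0.1158] deck [ 0.6239 -0.1489  0.085 ] pockets [ 0.6264 -0.112   0.085 ] [ 0.6299 -0.0601  0.085 ] [ 0.6335 -0.0083  0.085 ]
```

Case and board fit the given sizes (knob at y = 89 mm of the case, expected 90; board 168 x 119 mm). I'll plan a hover above the cover's left end with the tool along the deck normal and the fingers closing up-slope.

```bash
cat >> h.py <<'E'
CASE=(.6239,-.1489,-.068); TIP=.0972
RT=R.from_euler('z',CASE[2])*R.from_matrix(np.c_[[0,1,0],U,-N])   # tool x=+y case, y=up-slope, z=-normal
def tcp(s,y,ntip): return world(casep(s,y,ntip+TIP),*CASE)
def plan(p0,r0,p1,r1,n):
    rel=r0.inv()*r1; t=r0.inv().apply(p1-p0)*1000; rv=rel.as_rotvec()/n
    S=sum(R.from_rotvec(rv*k).as_matrix() for k in range(n))
    return np.linalg.solve(S,t),np.degrees(rv)
def cur():
    from rig import robot; o=robot.get_obs(); return o,o["ee_pos"],R.from_rotvec(o["ee_rot"])
def incase(p,r):
    "tip as (s,y,n) mm in case, and rot err deg vs RT in tool axes"
    q=R.from_euler('z',-CASE[2]).apply(p+r.apply([0,0,TIP])-[CASE[0],CASE[1],0])-[0,0,.085]
    return 1000*np.array([q@U,q[1],q@N]),np.degrees((r.inv()*RT).as_rotvec())
E
python3 - <<'E'
from h import *
o,p,r=cur()
t=tcp(0,.13,.10);print(t);print(plan(p,r,t,RT,30))
E
```

```text
[ 0.5496 -0.0135  0.2637]
(array([-25.69  ,  -3.3736,   1.9261]), array([-0.7081, -0.5528,  2.5034]))
```

Request:
send_rows(
  series=[
    [[-25.7,-3.4,1.9],[-0.71,-0.55,2.5],1],
    [[-25.7,-3.4,1.9],[-0.71,-0.55,2.5],1],
    [[-25.7,-3.4,1.9],[-0.71,-0.55,2.5],1],
    [[-25.7,-3.4,1.9],[-0.71,-0.55,2.5],1],
    [[-25.7,-3.4,1.9],[-0.71,-0.55,2.5],1],
  ],
  newtons=15,
)

```text
time_s: 0.6
ee_pos: [0.3105, 0.5532, 0.295]
ee_rot: [0.806, 2.975, 0.084]
force: [0.1, -0.0, 0.3]
grip_width: 0.615
finger_force: 0.0
```

Request:
send_rows(
  series=[
    [[-25.7,-3.4,1.9],[-0.71,-0.55,2.5],1],
    [[-25.7,-3.4,1.9],[-0.71,-0.55,2.5],1],
    [[-25.7,-3.4,1.9],[-0.71,-0.55,2.5],1],
    [[-25.7,-3.4,1.9],[-0.71,-0.55,2.5],1],
    [[-25.7,-3.4,1.9],[-0.71,-0.55,2.5],1],
  ],
)

```text
time_s: 1.1
ee_pos: [0.4052, 0.4664, 0.2906]
ee_rot: [1.103, 2.815, 0.164]
force: [-0.2, 0.7, -0.0]
grip_width: 0.185
finger_force: 0.0
```

Request:
send_rows(
  series=[
    [[-25.7,-3.4,1.9],[-0.71,-0.55,2.5],1],
    [[-25.7,-3.4,1.9],[-0.71,-0.55,2.5],1],
    [[-25.7,-3.4,1.9],[-0.71,-0.55,2.5],1],
    [[-25.7,-3.4,1.9],[-0.71,-0.55,2.5],1],
    [[-25.7,-3.4,1.9],[-0.71,-0.55,2.5],1],
  ],
)

```text
time_s: 1.6
ee_pos: [0.4799, 0.3603, 0.2875]
ee_rot: [1.378, 2.624, 0.238]
force: [-1.0, 0.6, 1.0]
grip_width: 0.003
finger_force: 0.0
```

Request:
send_rows(
  series=[
    [[-25.7,-3.4,1.9],[-0.71,-0.55,2.5],1],
    [[-25.7,-3.4,1.9],[-0.71,-0.55,2.5],1],
    [[-25.7,-3.4,1.9],[-0.71,-0.55,2.5],1],
    [[-25.7,-3.4,1.9],[-0.71,-0.55,2.5],1],
    [[-25.7,-3.4,1.9],[-0.71,-0.55,2.5],1],
  ],
)

```text
time_s: 2.1
ee_pos: [0.5301, 0.2408, 0.2834]
ee_rot: [1.627, 2.406, 0.307]
force: [-0.9, 0.2, 0.4]
grip_width: 0.006
finger_force: 0.0
```

```bash
python3 - <<'E'
from h import *
o,p,r=cur();print(o["time_s"],p,o["joint_positions"],o["grip_width"],*incase(p,r));print(plan(p,r,tcp(0,.13,.10),RT,10))
E
```

```text
2.1 [0.5301 0.2408 0.2834] [-0.7424  0.4795  0.3111  1.9662 -0.1126  0.4269 -0.0079] 0.005555743601710404 [-38.4396 389.1341 134.5361] [-6.9666 -5.6293 24.8475]
(array([-25.4845,  -3.3914,   1.9347]), array([-0.6967, -0.5629,  2.4847]))
```

Request:
send_rows(
  series=[
    [[-25.5,-3.4,1.9],[-0.7,-0.56,2.5],1],
    [[-25.5,-3.4,1.9],[-0.7,-0.56,2.5],1],
    [[-25.5,-3.4,1.9],[-0.7,-0.56,2.5],1],
    [[-25.5,-3.4,1.9],[-0.7,-0.56,2.5],1],
    [[-25.5,-3.4,1.9],[-0.7,-0.56,2.5],1],
  ],
)

```text
time_s: 2.6
ee_pos: [0.5533, 0.1144, 0.2762]
ee_rot: [1.849, 2.165, 0.368]
force: [0.8, 0.1, -0.9]
grip_width: 0.005
finger_force: 0.0
```

Request:
send_rows(
  series=[
    [[-25.5,-3.4,1.9],[-0.7,-0.56,2.5],1],
    [[-25.5,-3.4,1.9],[-0.7,-0.56,2.5],1],
    [[-25.5,-3.4,1.9],[-0.7,-0.56,2.5],1],
    [[-25.5,-3.4,1.9],[-0.7,-0.56,2.5],1],
    [[-25.5,-3.4,1.9],[-0.7,-0.56,2.5],1],
  ],
)

```text
time_s: 3.1
ee_pos: [0.5501, 0.0018, 0.2648]
ee_rot: [2.024, 1.939, 0.414]
force: [0.9, 0.3, -0.9]
grip_width: 0.008
finger_force: 0.0
```

```bash
python3 - <<'E'
from h import *; from rig import robot; import cv2
o,p,r=cur();print(o["time_s"],p,o["joint_positions"],*incase(p,r));print(plan(p,r,tcp(0,.13,.014),RT,5))
im=robot.read_camera("wrist")
c=robot.get_calibration("wrist");T=np.eye(4);T[:3,:3]=r.as_matrix();T[:3,3]=p;T=T@c["T_tool_cam"]
P=[casep(0,.09,.034),casep(0,.09,.006),casep(-.048,.172,.006),casep(-.048,.008,.006),casep(.048,.008,.006),casep(.048,.172,.006)]
print(proj(world(np.array(P),*CASE),c,T))
cv2.imwrite("pics/w1.png",im[:,:,::-1])
E
```

```text
3.1 [0.5501 0.0018 0.2648] [-0.4591  0.483   0.5322  2.1663 -1.0564  0.2349  0.9264] [ -1.222  145.9952 101.1909] [-0.6883 -0.3843  1.3465]
(array([-3.1421,  0.0913, 17.4236]), array([-0.1377, -0.0769,  0.2693]))
[[324.1713 317.9557]
 [324.4649 301.7955]
 [266.871  206.8776]
 [270.6859 380.7362]
 [374.0956 383.5897]
 [387.0933 209.8649]]
```

View pics/w1.png

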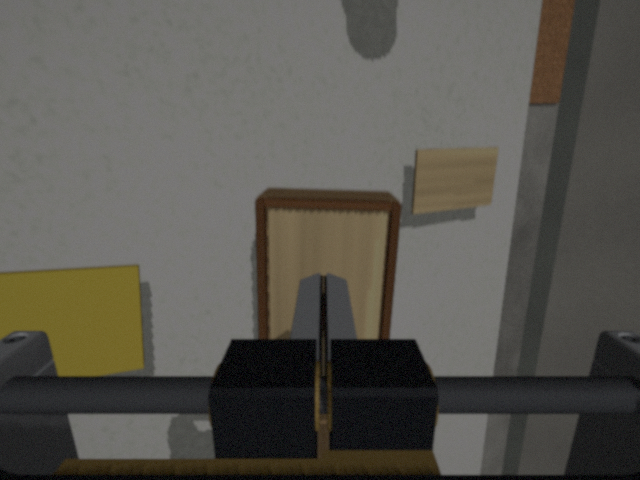

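The wrist view shows the cover's left corners at (267,208) and (388,210), within 1 px of the prediction. J6 is near its limit, so I'll descend part-way and check.

Request:
send_rows(
  series=[
    [[0,0,10],[0,0,0],1],
    [[0,0,15],[0,0,0],1],
    [[0,0,15],[0,0,0],1],
    [[0,0,15],[0,0,0],1],
    [[0,0,5],[0,0,0],1],
  ],
)

```text
time_s: 3.65
ee_pos: [0.5853, 0.0031, 0.2239]
ee_rot: [2.04, 1.96, 0.386]
force: [0.1, -0.0, 0.2]
grip_width: 0.002
finger_force: 0.0
```

```bash
python3 - <<'E'
from h import *
o,p,r=cur();print(o["time_s"],p,o["joint_positions"],*incase(p,r));print(plan(p,r,tcp(0,.125,.015),RT,1))
E
```

```text
3.65 [0.5853 0.0031 0.2239] [-0.3845  0.5898  0.4535  2.0905 -1.0992  0.2331  0.9566] [ 10.2614 149.6405  49.4279] [-2.4504 -0.3792  1.5161]
(array([-23.9106, -13.5817,  34.7772]), array([-2.4504, -0.3792,  1.5161]))
```

```bash
cat >> h.py <<'E'
def goal(s,y,n,rx=0,ry=0,rz=0):
    r=RT*R.from_euler('xyz',[rx,ry,rz],degrees=True); return world(casep(s,y,n),*CASE)-r.apply([0,0,TIP]),r
def go(s,y,n,rx=0,ry=0,rz=0,k=5):
    o,p,r=cur();print(o["time_s"],o["joint_positions"],*incase(p,r)); print(plan(p,r,*goal(s,y,n,rx,ry,rz),k))
E
python3 -c "
from h import *
go(0,.128,.045,13)"
```

```text
3.65 [-0.3845  0.5898  0.4535  2.0905 -1.0992  0.2331  0.9566] [ 10.2614 149.6405  49.4279] [-2.4504 -0.3792  1.5161]
(array([-4.2402,  1.5706,  1.1731]), array([ 2.1097, -0.0411,  0.3103]))
```

Request:
send_rows(
  series=[
    [[-4.2,1.6,1.2],[2.1,0,0.3],1],
    [[-4.2,1.6,1.2],[2.1,0,0.3],1],
    [[-4.2,1.6,1.2],[2.1,0,0.3],1],
    [[-4.2,1.6,1.2],[2.1,0,0.3],1],
    [[-4.2,1.6,1.2],[2.1,0,0.3],1],
  ],
)

```text
time_s: 4.15
ee_pos: [0.5928, -0.0184, 0.2218]
ee_rot: [2.178, 2.038, 0.217]
force: [0.9, 0.2, -0.4]
grip_width: 0.009
finger_force: 0.0
```

```bash
python3 -c "
from h import *
go(0,.125,.016,13)"
```

```text
4.15 [-0.4733  0.6959  0.714   1.9369 -0.8621  0.5897  0.7196] [ -0.1996 128.4505  46.0866] [-13.0048  -0.1971   0.0515]
(array([-0.6385,  1.3906,  5.8527]), array([-0.001 , -0.0379,  0.0147]))
```

Request:
send_rows(
  series=[
    [[-0.6,1.4,5.9],[0,0,0],1],
    [[-0.6,1.4,5.9],[0,0,0],1],
    [[-0.6,1.4,5.9],[0,0,0],1],
    [[-0.6,1.4,5.9],[0,0,0],1],
    [[-0.6,1.4,5.9],[0,0,0],1],
  ],
)

```text
time_s: 4.65
ee_pos: [0.6055, -0.0221, 0.1941]
ee_rot: [2.178, 2.037, 0.22]
force: [-0.1, -0.1, -0.1]
grip_width: 0.005
finger_force: 0.0
```

Request:
send_rows(
  series=[
    [[0,0,0],[0,0,0],1],
    [[-4,0,0],[0,0,0],1],
    [[-8,0,0],[0,0,0],1],
    [[-8,0,0],[0,0,0],1],
    [[-8,0,0],[0,0,0],1],
  ],
)

```text
time_s: 5.15
ee_pos: [0.6033, -0.0508, 0.1947]
ee_rot: [2.178, 2.037, 0.22]
force: [-0.5, 1.9, -0.2]
grip_width: 0.005
finger_force: 0.8
```

```bash
python3 -c "
from h import *
go(0,-.062,.016,13,k=15)"
```

```text
5.15 [-0.3683  0.7366  0.648   1.9231 -0.9111  0.5524  0.8128] [ 0.0228 96.9289 16.1864] [-12.9137  -0.2479   0.0266]
(array([-10.5678,   0.0057,  -0.0115]), array([ 0.0058, -0.0162,  0.0036]))
```

Contact is made (about 2 N). Continuing the push.

Request:
send_rows(
  series=[
    [[-10.5,0,0],[0,0,0],1],
    [[-10.5,0,0],[0,0,0],1],
    [[-10.5,0,0],[0,0,0],1],
    [[-10.5,0,0],[0,0,0],1],
    [[-10.5,0,0],[0,0,0],1],
  ],
)

```text
time_s: 5.65
ee_pos: [0.6, -0.1035, 0.1944]
ee_rot: [2.177, 2.037, 0.22]
force: [-0.6, 1.5, 1.3]
grip_width: 0.005
finger_force: 0.9
```

Request:
send_rows(
  series=[
    [[-10.5,0,0],[0,0,0],1],
    [[-10.5,0,0],[0,0,0],1],
    [[-10.5,0,0],[0,0,0],1],
    [[-10.5,0,0],[0,0,0],1],
    [[-10.5,0,0],[0,0,0],1],
  ],
)

```text
time_s: 6.15
ee_pos: [0.5966, -0.1557, 0.1942]
ee_rot: [2.177, 2.037, 0.22]
force: [-2.1, 2.4, 1.6]
grip_width: 0.002
finger_force: 0.9
```

```bash
python3 -c "
from h import *
go(0,-.062,.016,13,k=5)"
```

```text
6.15 [-0.1536  0.7402  0.6119  1.889  -0.9048  0.5803  0.9819] [ 0.2239 -8.3188 15.5154] [-12.9005  -0.2191   0.0492]
(array([-10.6642,  -0.0399,  -0.1082]), array([ 0.0199, -0.0423,  0.0147]))
```

Last stretch, then lift straight off along the tool axis and look.

Request:
send_rows(
  series=[
    [[-10.5,0,0],[0,0,0],1],
    [[-10.5,0,0],[0,0,0],1],
    [[-10.5,0,0],[0,0,0],1],
    [[-10.5,0,0],[0,0,0],1],
    [[-10.5,0,0],[0,0,0],1],
  ],
)

```text
time_s: 6.65
ee_pos: [0.5932, -0.2082, 0.194]
ee_rot: [2.177, 2.037, 0.22]
force: [-1.1, 2.4, 1.0]
grip_width: 0.007
finger_force: 0.9
```

Request:
send_rows(
  series=[
    [[0,0,0],[0,0,0],1],
    [[0,0,0],[0,0,0],1],
    [[5,0,0],[0,0,0],1],
    [[5,0,0],[0,0,0],1],
    [[0,0,-10],[0,0,0],1],
  ],
)

```text
time_s: 7.15
ee_pos: [0.5917, -0.1949, 0.2029]
ee_rot: [2.177, 2.042, 0.22]
force: [0.7, 0.4, -0.5]
grip_width: 0.004
finger_force: 0.0
```

Request:
send_rows(
  series=[
    [[0,0,-25],[0,0,0],0.15],
    [[0,0,-25],[0,0,0],0.15],
    [[0,0,-25],[0,0,0],0.15],
    [[0,0,-25],[0,0,0],0.15],
    [[0,0,-25],[0,0,0],0.15],
  ],
)

```text
time_s: 7.65
ee_pos: [0.5652, -0.1956, 0.3278]
ee_rot: [2.177, 2.037, 0.22]
force: [0.9, 0.2, 0.6]
grip_width: 0.388
finger_force: 0.0
```

```bash
python3 - <<'E'
from h import *; from rig import robot; import cv2
a=robot.read_camera("top");b=robot.read_camera("scene")
o=np.zeros((600,800,3),np.uint8)
o[:320,:]=cv2.resize(a[205:275,280:455],(800,320),interpolation=cv2.INTER_CUBIC)
o[325:600,:420]=cv2.resize(b[210:320,190:358],(420,275),interpolation=cv2.INTER_CUBIC)
cv2.imwrite("pics/c2.png",o[:,:,::-1])
go(0,.05,.1,0,k=10);print(robot.get_obs()["grip_width"])
E
```

```text
7.75 [-0.2021  0.5626  0.8067  1.8091 -0.683   0.8279  0.8638] [ 33.2647 -51.5325 150.0947] [-12.5459  -0.1215   0.0598]
(array([10.1697, -4.8277,  5.4184]), array([-1.2546, -0.0122,  0.006 ]))
0.41928546949024614
```

View pics/c2.png

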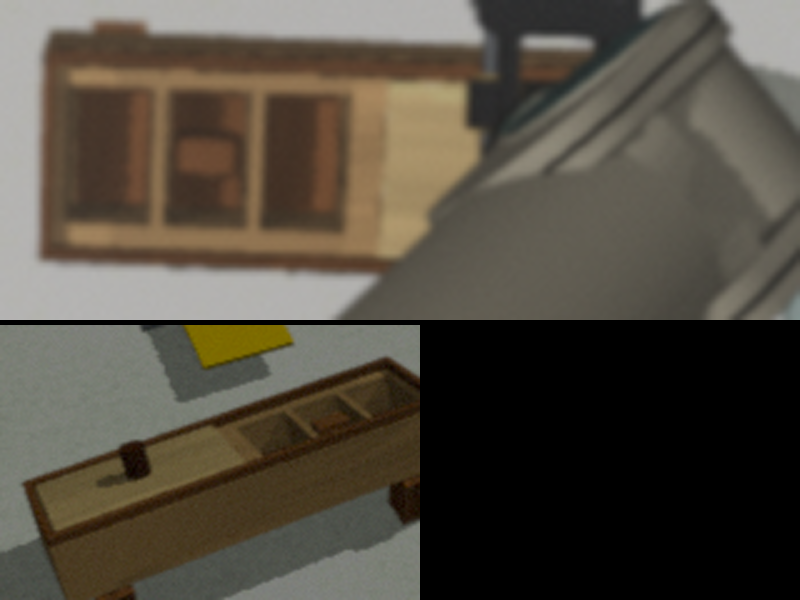

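The cover is off and in its channel; its left edge is at about (383,165) in the crop, clear of the pockets. The stamp's rib is in the middle pocket at about (207,157). Next I'll hover above the middle pocket, tool 6° short of the deck normal to stay off the wrist limits.

```bash
python3 -c "
from h import *
go(-.001,.089,.05,6,k=10)"
```

```text
7.75 [-0.2021  0.5626  0.8067  1.8091 -0.683   0.8279  0.8638] [ 33.2647 -51.5325 150.0947] [-12.5459  -0.1215   0.0598]
(array([14.0629, -2.8113, 10.4684]), array([-0.6546, -0.0118,  0.0066]))
```

Request:
send_rows(
  series=[
    [[14,-2.8,10.5],[-0.65,0,0],0.15],
    [[14,-2.8,10.5],[-0.65,0,0],0.15],
    [[14,-2.8,10.5],[-0.65,0,0],0.15],
    [[14,-2.8,10.5],[-0.65,0,0],0.15],
    [[14,-2.8,10.5],[-0.65,0,0],0.15],
  ],
)

```text
time_s: 8.25
ee_pos: [0.5685, -0.1247, 0.2711]
ee_rot: [2.144, 2.007, 0.274]
force: [1.0, -0.1, -0.1]
grip_width: 0.426
finger_force: 0.0
```

Request:
send_rows(
  series=[
    [[14,-2.8,10.5],[-0.65,0,0],0.15],
    [[14,-2.8,10.5],[-0.65,0,0],0.15],
    [[14,-2.8,10.5],[-0.65,0,0],0.15],
    [[14,-2.8,10.5],[-0.65,0,0],0.15],
    [[14,-2.8,10.5],[-0.65,0,0],0.15],
  ],
)

```text
time_s: 8.75
ee_pos: [0.5747, -0.0548, 0.217]
ee_rot: [2.109, 1.975, 0.326]
force: [-0.1, 0.4, -0.6]
grip_width: 0.424
finger_force: 0.0
```

```bash
python3 - <<'E'
from h import *; from rig import robot; import cv2
go(-.001,.089,.012,6)
o,p,r=cur(); im=robot.read_camera("wrist").copy()
c=robot.get_calibration("wrist");T=np.eye(4);T[:3,:3]=r.as_matrix();T[:3,3]=p;T=T@c["T_tool_cam"]
P=[casep(a*.038,.089+b*.023,0) for a,b in((-1,-1),(1,-1),(1,1),(-1,1))]+[casep(a*.010,.089+b*.016,-.004) for a,b in((-1,-1),(1,-1),(1,1),(-1,1))]
uv=proj(world(np.array(P),*CASE),c,T);print(uv)
for q in(uv[:4],uv[4:]): cv2.polylines(im,[np.int32(np.round(q))],True,(0,255,0),1)
cv2.imwrite("pics/w3.png",im[:,:,::-1])
E
```

```text
8.75 [-0.3027  0.6141  0.5192  2.0661 -1.0267  0.3515  0.9675] [-5.375  90.8327 46.5075] [-6.4326 -0.2064  0.0738]
(array([-0.3137,  1.4752,  6.7643]), array([-0.0865, -0.0404,  0.0169]))
[[285.1586 290.6235]
 [393.1785 295.9464]
 [397.1621 231.7382]
 [283.1429 228.3416]
 [324.7519 281.1152]
 [352.9628 282.4053]
 [354.1172 238.8794]
 [324.8433 237.9317]]
```

View pics/w3.png

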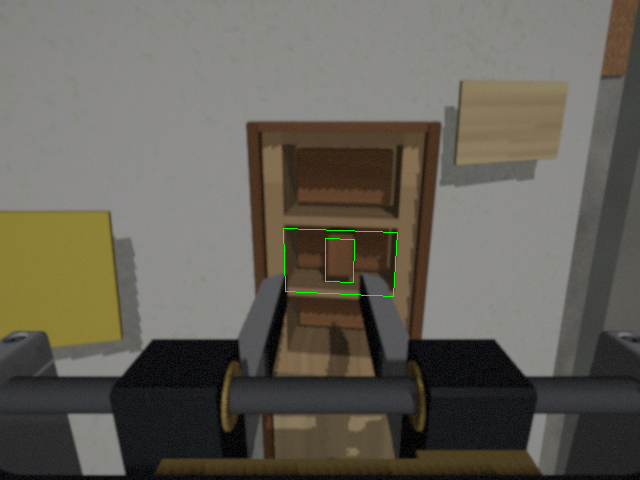

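The wrist view with overlay shows the pocket mouth (284–397, 229–293) and the rib top (325–354, 238–282) just where predicted, so the stamp is central. Descending.

Request:
send_rows(
  series=[
    [[-0.3,1.5,6.5],[0,0,0],0.15],
    [[-0.3,1.5,6.5],[0,0,0],0.15],
    [[-0.3,1.5,6.5],[0,0,0],0.15],
    [[-0.3,1.5,6.5],[0,0,0],0.15],
    [[-0.3,1.5,6.5],[0,0,0],0.15],
  ],
)

```text
time_s: 9.3
ee_pos: [0.5928, -0.059, 0.1891]
ee_rot: [2.11, 1.973, 0.327]
force: [0.4, -0.1, 0.2]
grip_width: 0.425
finger_force: 0.0
```

```bash
python3 -c "
from h import *
go(0,.089,-.028,6)"
```

```text
9.3 [-0.2238  0.6638  0.4159  2.0357 -1.0529  0.2947  0.9926] [-0.4115 87.8651 13.4461] [-6.3836 -0.1872  0.0039]
(array([0.2741, 0.8513, 8.2319]), array([-0.0767, -0.0373,  0.0027]))
```

```bash
python3 -c "
from h import *
go(-.002,.089,-.028,8.5)"
```

```text
9.3 [-0.2238  0.6638  0.4159  2.0357 -1.0529  0.2947  0.9926] [-0.4115 87.8651 13.4461] [-6.3836 -0.1872  0.0039]
(array([0.2739, 1.4462, 8.2669]), array([ 0.4233, -0.0373,  0.0036]))
```

Request:
send_rows(
  series=[
    [[0.3,1.4,8.3],[0.42,0,0],0.15],
    [[0.3,1.4,8.3],[0.42,0,0],0.15],
    [[0.3,1.4,8.3],[0.42,0,0],0.15],
    [[0.3,1.4,8.3],[0.42,0,0],0.15],
    [[0.3,1.4,8.3],[0.42,0,0],0.15],
  ],
)

```text
time_s: 9.8
ee_pos: [0.6122, -0.0579, 0.1514]
ee_rot: [2.132, 1.995, 0.292]
force: [0.3, 0.8, -0.5]
grip_width: 0.428
finger_force: 0.0
```

```bash
python3 -c "
from h import *
go(-.002,.089,-.028,8.5)"
```

```text
9.8 [-0.2115  0.7515  0.4031  1.9751 -1.0529  0.3119  0.9755] [ -2.5696  90.3633 -28.4132] [-8.5395 -0.2196  0.0571]
(array([-0.1997,  0.0868, -0.0992]), array([-0.0079, -0.0429,  0.0146]))
```

Exactly in place, no contact. Close at 12 N.

Request:
send_rows(
  series=[
    [[0,0,0],[0,0,0],1],
    [[0,0,0],[0,0,0],1],
    [[0,0,0],[0,0,0],1],
    [[0,0,0],[0,0,0],1],
    [[0,0,0],[0,0,0],1],
  ],
  newtons=12,
)

```text
time_s: 10.3
ee_pos: [0.6119, -0.058, 0.1523]
ee_rot: [2.131, 1.994, 0.293]
force: [0.2, -0.4, 0.7]
grip_width: 0.237
finger_force: 11.4
```

```bash
python3 -c "
from h import *
go(-.002,.089,.042,8.5,k=10); o=cur()[0]; print(o['grip_width'],o['finger_force'],o['force'],o['ft_torque'])"
```

```text
10.3 [-0.2114  0.7495  0.4032  1.9763 -1.0529  0.3115  0.9758] [ -2.3463  90.2487 -27.4759] [-8.4801 -0.2212  0.0413]
(array([-0.0731, -0.988 , -6.8768]), array([ 0.002 , -0.0217,  0.0058]))
0.23741020597697993 11.415338865481317 [ 0.2178 -0.43    0.6697] [-0.0692  0.1702  0.0157]
```

Request:
send_rows(
  series=[
    [[0,-1,-6.9],[0,0,0],1],
    [[0,-1,-6.9],[0,0,0],1],
    [[0,-1,-6.9],[0,0,0],1],
    [[0,-1,-6.9],[0,0,0],1],
    [[0,-1,-6.9],[0,0,0],1],
  ],
)

```text
time_s: 10.8
ee_pos: [0.5971, -0.0571, 0.1846]
ee_rot: [2.131, 1.994, 0.293]
force: [1.7, 0.6, -0.4]
grip_width: 0.226
finger_force: 11.6
```

Request:
send_rows(
  series=[
    [[0,-1,-6.9],[0,0,0],1],
    [[0,-1,-6.9],[0,0,0],1],
    [[0,-1,-6.9],[0,0,0],1],
    [[0,-1,-6.9],[0,0,0],1],
    [[0,-1,-6.9],[0,0,0],1],
  ],
)

```text
time_s: 11.3
ee_pos: [0.5821, -0.0563, 0.2158]
ee_rot: [2.132, 1.995, 0.292]
force: [0.6, -0.4, -1.0]
grip_width: 0.212
finger_force: 12.0
```

Request:
send_rows(
  series=[
    [[0,-3,-15],[0,0,0],1],
    [[0,-3,-20],[0,0,0],1],
    [[0,-3,-20],[0,0,0],1],
    [[0,-3,-20],[0,0,0],1],
    [[0,-2,-10],[0,0,0],1],
  ],
  newtons=25,
)

```text
time_s: 11.8
ee_pos: [0.5447, -0.0543, 0.2944]
ee_rot: [2.131, 1.994, 0.294]
force: [0.0, 1.0, -1.0]
grip_width: 0.211
finger_force: 25.0
```

```bash
python3 - <<'E'
from h import *; from rig import robot; import cv2
o,p,r=cur();print(o["joint_positions"],o["grip_width"],o["finger_force"],p)
a=robot.read_camera("wrist");b=robot.read_camera("scene")
o=np.zeros((600,800,3),np.uint8)
o[:300,:400]=cv2.resize(a,(400,300)); o[:450,405:800]=cv2.resize(b[120:345,200:398],(395,450),interpolation=cv2.INTER_CUBIC)
cv2.imwrite("pics/c4.png",o[:,:,::-1])
E
```

```text
[-0.4744  0.4986  0.7572  2.0437 -0.7619  0.5468  0.7295] 0.2105211618180033 24.985934793949127 [ 0.5447 -0.0543  0.2944]
```

View pics/c4.png

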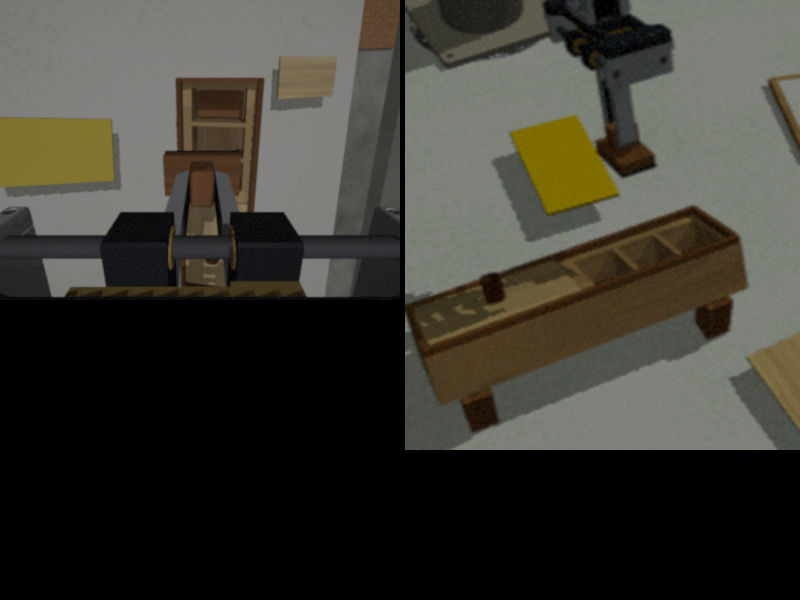

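The stamp is held, aligned with the fingers (opening 19.8 mm), and the cover is still in its channel. Next I'll move over the board.

```bash
cat >> h.py <<'E'
def bgoal(z,dx=0,dy=0,x=.4653,y=.325,yaw=np.radians(-18.5)):
    Y=np.array([np.cos(yaw),np.sin(yaw),0]);X=np.array([-Y[1],Y[0],0]); return np.array([x,y,z]),R.from_matrix(np.c_[X,Y,[0,0,-1]])
def bgo(z,k=5,**kw):
    o,p,r=cur();g=bgoal(z,**kw);print(o["time_s"],o["joint_positions"],o["grip_width"],p-g[0],np.degrees((r.inv()*g[1]).as_rotvec()));print(plan(p,r,*g,k))
E
python3 -c "
from h import *
bgo(.20,20)"
```

```text
11.9 [-0.4737  0.4992  0.7558  2.0437 -0.7634  0.5456  0.7306] 0.2099667702130557 [ 0.0798 -0.3791  0.0941] [16.4828 -2.3447 14.5945]
(array([17.8528, -8.1587,  3.673 ]), array([ 0.8241, -0.1172,  0.7297]))
```

Request:
send_rows(
  series=[
    [[17.8,-8.2,3.7],[0.82,-0.12,0.73],1],
    [[17.8,-8.2,3.7],[0.82,-0.12,0.73],1],
    [[17.8,-8.2,3.7],[0.82,-0.12,0.73],1],
    [[17.8,-8.2,3.7],[0.82,-0.12,0.73],1],
    [[17.8,-8.2,3.7],[0.82,-0.12,0.73],1],
  ],
)

```text
time_s: 12.4
ee_pos: [0.5183, 0.0388, 0.264]
ee_rot: [2.24, 1.963, 0.221]
force: [-0.4, 0.9, -0.8]
grip_width: 0.214
finger_force: 25.0
```

Request:
send_rows(
  series=[
    [[17.8,-8.2,3.7],[0.82,-0.12,0.73],1],
    [[17.8,-8.2,3.7],[0.82,-0.12,0.73],1],
    [[17.8,-8.2,3.7],[0.82,-0.12,0.73],1],
    [[17.8,-8.2,3.7],[0.82,-0.12,0.73],1],
    [[17.8,-8.2,3.7],[0.82,-0.12,0.73],1],
  ],
)

```text
time_s: 12.9
ee_pos: [0.4958, 0.1327, 0.239]
ee_rot: [2.345, 1.926, 0.148]
force: [0.1, 0.3, -1.0]
grip_width: 0.213
finger_force: 25.0
```

```bash
python3 -c "
from h import *
bgo(.20,10)"
```

```text
12.9 [-0.9087  0.6367  0.8567  2.0726 -0.7808  0.6189  0.2584] 0.21286333898704612 [ 0.0305 -0.1923  0.039 ] [ 8.1018 -1.0517  7.2798]
(array([17.8373, -8.0585,  3.407 ]), array([ 0.8102, -0.1052,  0.728 ]))
```

Request:
send_rows(
  series=[
    [[17.8,-8.1,3.4],[0.81,-0.1,0.73],1],
    [[17.8,-8.1,3.4],[0.81,-0.1,0.73],1],
    [[17.8,-8.1,3.4],[0.81,-0.1,0.73],1],
    [[17.8,-8.1,3.4],[0.81,-0.1,0.73],1],
    [[17.8,-8.1,3.4],[0.81,-0.1,0.73],1],
  ],
)

```text
time_s: 13.4
ee_pos: [0.478, 0.2281, 0.2183]
ee_rot: [2.448, 1.883, 0.076]
force: [0.1, -0.4, -0.6]
grip_width: 0.212
finger_force: 25.0
```

Request:
send_rows(
  series=[
    [[17.8,-8.1,3.4],[0.81,-0.1,0.73],1],
    [[17.8,-8.1,3.4],[0.81,-0.1,0.73],1],
    [[17.8,-8.1,3.4],[0.81,-0.1,0.73],1],
    [[17.8,-8.1,3.4],[0.81,-0.1,0.73],1],
    [[17.8,-8.1,3.4],[0.81,-0.1,0.73],1],
  ],
)

```text
time_s: 13.9
ee_pos: [0.4649, 0.3248, 0.1999]
ee_rot: [-2.549, -1.835, -0.001]
force: [-0.1, -0.0, -1.0]
grip_width: 0.211
finger_force: 25.0
```

```bash
python3 - <<'E'
from h import *; from rig import robot; import cv2
bgo(.145,5)
a=robot.read_camera("wrist");b=robot.read_camera("scene")
o=np.zeros((600,800,3),np.uint8)
o[:300,:400]=cv2.resize(a,(400,300)); o[:480,405:800]=cv2.resize(b[90:210,360:459],(395,480),interpolation=cv2.INTER_CUBIC)
cv2.imwrite("pics/c5.png",o[:,:,::-1])
E
```

```text
13.9 [-1.1717  0.8217  0.8725  1.8648 -0.8288  0.8657 -0.1983] 0.2110931952077476 [-0.0004 -0.0002  0.0549] [ 0.0014 -0.0472 -0.0125]
(array([ 0.0635,  0.0702, 10.9798]), array([ 0.0003, -0.0094, -0.0025]))
```

View pics/c5.png

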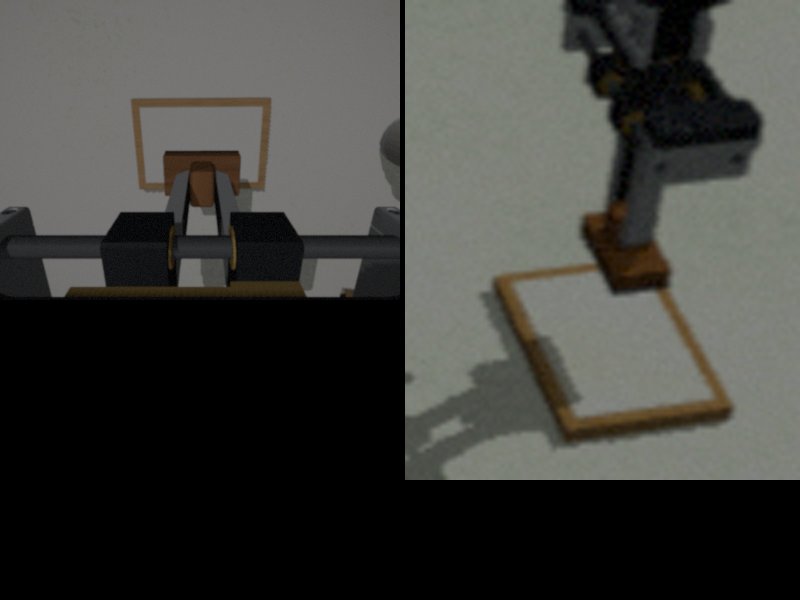

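The stamp is level, square to the board and over it. I'll lower it and watch the force.

Request:
send_rows(
  series=[
    [[0,0,10],[0,0,0],1],
    [[0,0,14],[0,0,0],1],
    [[0,0,14],[0,0,0],1],
    [[0,0,12],[0,0,0],1],
    [[0,0,6],[0,0,0],1],
  ],
)

```text
time_s: 14.5
ee_pos: [0.4648, 0.3232, 0.1436]
ee_rot: [-2.551, -1.834, -0.0]
force: [-0.3, 0.0, -0.9]
grip_width: 0.212
finger_force: 25.0
```

Request:
send_rows(
  series=[
    [[0,0,2],[0,0,0],1],
    [[0,0,2],[0,0,0],1],
    [[0,0,2],[0,0,0],1],
    [[0,0,2],[0,0,0],1],
    [[0,0,2],[0,0,0],1],
  ],
  newtons=12,
)

```text
time_s: 15.0
ee_pos: [0.4655, 0.3241, 0.1355]
ee_rot: [2.55, 1.835, 0.005]
force: [0.3, -0.7, 0.0]
grip_width: 0.214
finger_force: 12.0
```

Request:
send_rows(
  series=[
    [[0,0,1],[0,0,0],1],
    [[0,0,1],[0,0,0],1],
    [[0,0,1],[0,0,0],1],
    [[0,0,1],[0,0,0],1],
    [[0,0,0],[0,0,0],1],
  ],
)

```text
time_s: 15.5
ee_pos: [0.4654, 0.3239, 0.1312]
ee_rot: [2.55, 1.835, 0.004]
force: [0.3, 0.4, -0.3]
grip_width: 0.213
finger_force: 12.0
```

Request:
send_rows(
  series=[
    [[0,0,0.7],[0,0,0],1],
    [[0,0,0.7],[0,0,0],1],
    [[0,0,0.7],[0,0,0],1],
    [[0,0,0.7],[0,0,0],1],
    [[0,0,0],[0,0,0],1],
  ],
)

```text
time_s: 16.0
ee_pos: [0.4654, 0.3239, 0.1306]
ee_rot: [-2.548, -1.834, -0.006]
force: [-5.1, -0.3, 17.6]
grip_width: 0.211
finger_force: 12.0
```

Touchdown (17 N). I'll ease off about 1.5 mm, then open.

Request:
send_rows(
  series=[
    [[0,0,-0.8],[0,0,0],1],
    [[0,0,-0.7],[0,0,0],1],
    [[0,0,0],[0,0,0],1],
    [[0,0,0],[0,0,0],0.3],
    [[0,0,0],[0,0,0],0.2],
  ],
  newtons=4,
)

```text
time_s: 16.5
ee_pos: [0.4654, 0.3239, 0.1298]
ee_rot: [2.549, 1.835, 0.004]
force: [-0.6, 0.0, -0.0]
grip_width: 0.346
finger_force: 0.0
```

Request:
send_rows(
  series=[
    [[0,0,0],[0,0,0],0],
    [[0,0,0],[0,0,0],0],
    [[0,0,0],[0,0,0],0],
    [[0,0,-5],[0,0,0],0],
    [[0,0,-10],[0,0,0],0],
  ],
)

```text
time_s: 17.0
ee_pos: [0.465, 0.3237, 0.145]
ee_rot: [2.55, 1.835, 0.002]
force: [-0.6, 0.1, -0.8]
grip_width: 0.497
finger_force: 0.0
```

Request:
send_rows(
  series=[
    [[0,0,-25],[0,0,0],0],
    [[0,0,-30],[0,0,0],0],
    [[0,0,-30],[0,0,0],0],
    [[-30,-20,-20],[0,0,0],0],
    [[-40,-20,0],[0,0,0],0],
  ],
)

```text
time_s: 17.5
ee_pos: [0.4066, 0.2707, 0.2527]
ee_rot: [2.547, 1.837, 0.015]
force: [0.5, -1.0, -0.7]
grip_width: 0.496
finger_force: 0.0
```

Request:
send_rows(
  series=[
    [[-40,-20,0],[0,0,0],0],
    [[-40,-20,0],[0,0,0],0],
    [[-20,-10,0],[0,0,0],0],
    [[0,0,0],[0,0,0],0],
    [[0,0,0],[0,0,0],0],
  ],
)

```text
time_s: 18.0
ee_pos: [0.3266, 0.1917, 0.2503]
ee_rot: [-2.549, -1.835, -0.008]
force: [0.5, 0.6, 0.5]
grip_width: 0.496
finger_force: 0.0
```

```bash
python3 - <<'E'
from h import *; from rig import robot; import cv2
print(cur()[0]["force"])
a=robot.read_camera("top");b=robot.read_camera("scene")
o=np.zeros((600,800,3),np.uint8)
o[:280]=cv2.resize(a[205:275,270:470],(800,280),interpolation=cv2.INTER_CUBIC); o[290:590,:300]=cv2.resize(a[265:365,125:225],(300,300),interpolation=cv2.INTER_CUBIC)
o[290:590,310:730]=cv2.resize(b[130:230,340:480],(420,300),interpolation=cv2.INTER_CUBIC)
cv2.imwrite("pics/c6.png",o[:,:,::-1])
E
```

```text
[0.5291 0.6152 0.5119]
```

View pics/c6.png

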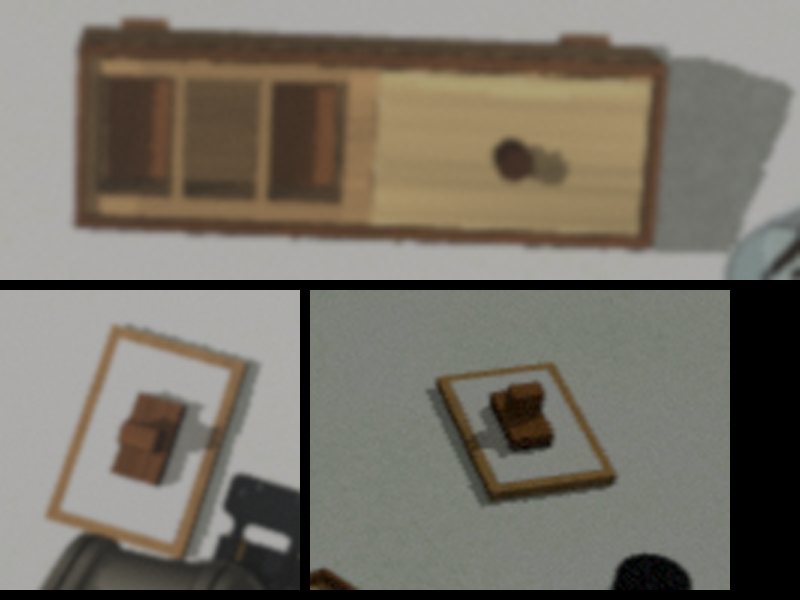

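The stamp stands upright in the middle of the board, at about (149,438) in the lower-left crop and aligned with the long side. The cover lies in its channel off all pockets (knob at (513,159)), and both blanks are in place. Handing in.

```bash
python3 -c "
from rig import robot
print(robot.close_job())"
```

```text
the job is handed in; nothing more can be done
None
```

I slid the cover off the pockets and left it in its channel, stood the stamp rubber face down in the middle of the board along its long side, left the blanks in their pockets, and handed the job in at about 18 s; no verdict was returned.

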